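Swing the bench lamp over the bangle being worked on

ROBOT

A 6-joint arm with a two-finger parallel gripper is mounted at the origin on the work surface. World frame = base frame: x ahead of the robot, y to its left, z up, the work surface at z = 0. Lengths are in m, angles in degrees, forces in N, time in s.
With the tool pointing down it reaches from about 0.375 to 0.9 m from the base axis. Payload 3.1 kg.
Tool frame: the origin (TCP) lies between the finger pads; the fingertips stand 22 mm ahead of it and the grasp point (between the pads) lies 3 mm ahead of it (bot.tip_extent is the distance from the TCP to the fingertips, in m); y points along the fingers, z is the direction in which the jaws open and shut, and the axes are right-handed (so a half turn about y gives the same grasp; the last joint's range is limited). The gripper opens to 87 mm and grips with 3 to 60 N. Pads are 19 mm wide; open, the fingers measure 117 mm over their backs; the gripper's body (75 mm by 190 mm) begins 51 mm behind the grasp point.
Start: joints at [-86.774, 30.224, 82.088, -0, 67.689, -10.227], TCP at [0.145, -0.608, 0.245] pointing down, gripper open.
Joint ranges: [-176.69, 176.69], [-43.24, 126.21], [12.49, 139.97], [-82, 262], [0, 151.66], [-163.58, 163.58]. Speed limits (degrees/s): [159.86, 159.86, 180, 180, 180, 180].

INTERFACE

Orientations are given as a 3x3 rotation matrix whose columns are the frame's x, y, z axes.
In Python, from rig import bot, eyes, models gives the robot as it stands. The module is installed in compiled form; this text tells all that it offers.
- The arm moves only by the tool arm_command, never from a script. Its arguments are lists of equal length, an entry for each row: "translation": the shift along the tool's x, y, z each as a share of 0.08 m, from -1 to 1, a list of three; "rotation": the turn, a rotation vector about the tool's x, y, z each as a share of 60 degrees, from -1 to 1, a list of three; "grip": the closure, from -1 (fully open) to 1 (shut), so that 0 is half open. In form: {"translation": [[x, y, z], ...], "rotation": [[rx, ry, rz], ...], "grip": [grip, ...]}. A call has 1 to 5 rows; each row is the pose to reach, as a shift and turn from the pose commanded when the call began, along the tool's axes at that moment; what a row does not reach only later rows make up. A row lasts 1/10 s, in which the tool goes at most 50 mm and 8.59 degrees, less where a joint would pass 70% of its speed; a pose out of reach is approached as far as the arm can. A call with a number of a shift or a turn outside -1 to 1 is refused whole. A call with a gripper value outside its range is refused whole. The fingers move at their own pace and stop on an object; the grip force is fixed at half the most. Time passes only in rows, so rows that repeat a pose let the fingers close. It gives the time, the measured TCP pose, the force and the opening at its end, in the units of the state.
- bot.read_state(): the state, without advancing time (a new reading comes with each control period).
- eyes.capture(name): name is "side" or "top" or "wrist"; returns a dict with "image" (400x640x3 uint8, blue, green, red), "mtx" (3x3 intrinsics, pixels), "rvec" (rotation vector, rad) and "tvec" (3), from world to camera coordinates, as OpenCV has them; the wrist camera has in their place "hand_eye" (4x4, takes a point from camera to tool coordinates, whose origin is the TCP and whose axes are the tool frame's). Camera axes: x right, y down, z forward; pixel columns grow to the right and rows downward; lengths in m; the calibration is good to about 2 mm. A picture is of the moment at which its call begins: read the wrist's pose just before it. There is no depth.
- bot.hand_in(): hands the job in, once; it reports no verdict.
Trained networks look in the newest picture that a camera, given by its name, has taken for a name from the list of things; names that differ only in an ending like _2 or _b are one class to them, and where a whole thing is asked for, a point or a joint stands for the part that bears it (a point fixed in the world has none). Each returns a list of dicts, best first, with "conf" (0 to 1); they miss things now and then, are a little off and sometimes report something else, mostly with a low value. They report only what shows in the picture. A call takes as long as a camera call. They do not tell look-alikes from the thing itself.
- models.recognise(camera, thing): "extent" ([left, top, right, bottom] as shares, 0 to 1, of the picture: columns of its width, rows of its height, round what is visible of it).
- models.spot_point(camera, thing): "point" ([column, row] as shares, 0 to 1, of the picture: columns of its width, rows of its height: a listed point, or the origin of a listed thing).
The state is a dict: "time_s": time; "joint_positions": joint angles; "qvel": joint speeds; "tau": joint torques, N m; "position": TCP position; "tcp_rot": TCP orientation; "force": force on the tool from outside, world axes, zero at the start; "moment": the same for the moment, N m; "opening": opening from 0.0 (shut) to 1.0 (fully open).
Only numpy, scipy, OpenCV 4.12 (cv2) and the standard library are available. Lean on these libraries where they do the work, as an engineer would, in place of code of your own. Each camera call takes 0.05 s, during which the arm holds its last target. There are 200 camera calls.

TASK

Swing the head of the bench lamp round gently, without flinging it, until it is centred above the single bangle lying on the thick wooden work block (not above the spindle of stacked bangles and not above a loose bangle), and leave it standing there.

Things in the scene. Friction and masses are not known exactly. Their poses are not given: they have to be found in the camera images.
- lamp: The bench lamp's foot, fixed to the bench: a dark round steel foot 140 mm across and 22 mm high with an upright post, topped by a black swivel; the whole is 184 mm high. Origin: centre of the foot's underside, on the vertical axis about which the lamp arm swings; z up. A level aluminium arm, 18 mm wide, reaches from the post to the lamp head 220 mm away. The lamp can stand anywhere on a 60 by 160 mm area of the bench, turned up to 17 degrees either way.
- lamp_arm (a joint): Swing angle of the lamp arm about the post in rad, range -1.3 to 1.3. At 0 the arm points along the foot's own -x axis; it grows counter-clockwise seen from above. The joint is stiff: it takes about 3 to 4 N sideways at the head to turn it, and it stays where it is left.
- lamp_knob (a point): Centre of the upright round black grip knob on top of the lamp head, 26 mm in diameter and 50 mm tall (from 172 to 222 mm above the bench; this point lies at 197 mm). The knob stands on the centre of the head, a flat grey disc 100 mm across, 24 mm thick, its underside 148 mm above the bench. The knob moves on a level circle of 220 mm radius about the post and turns with the arm.
- block: The thick round wooden work block, 110 mm across and 40 mm high, fixed to the bench, with one cream bangle (72 mm across, 9 mm thick) lying flat and centred on it. Origin: centre of the block's underside; z up. It stands within about 8 mm of the circle that the lamp head's centre swings on, to one side or the other of where the lamp starts. On the other side stands a fixed wooden spindle with six stacked bangles on a thin base 14 mm high (94 mm high in all): not that one.
Not all that is in view belongs to the job. Of the things that look like the block, the largest one is meant.

How it is judged:
By the outcome, as a careful person would: the job done as asked, in the order asked, and still so for the second after the job is handed in, with the robot touching nothing.
It also fails if it takes over 34 s, if anything falls off the work surface, if the arm or the gripper's body presses on something with over 40 N, if the wrist force passes 120 N, or if a joint passes its speed limit or range.

## Working session

There is one attempt and no reset: what is moved stays moved. The work goes in short steps, Python scripts to look and compute and a tool call to move; the robot and the scene stay as the last step left them, time stands still between calls to the robot, and variables do not carry over. Pictures are saved under pics/ and viewed, about 8 in all and at most 12, crops included, and the job is handed in when it is done.

Besides the shell and the picture viewer there is one more tool, called after "Emit:" as name(argument=value, ...) on one line, values as JSON. arm_command: Moves the arm, as the interface text tells. Shift numbers are shares of 0.08 m and turn numbers shares of 60 degrees, none past 1 either way. Its arguments: {"type":"object","properties":{"translation":{"type":"array"},"rotation":{"type":"array"},"grip":{"type":"array"}},"required":["translation","rotation","grip"]}

```bash
mkdir -p pics; python3 - <<'E'
from rig import bot, eyes, models
import cv2, numpy as np, pickle
s=bot.read_state();print({k:np.round(s[k],3).tolist() for k in ("time_s","position","tcp_rot","force","opening")})
D={}
for c in("top","side"):
    d=eyes.capture(c);D[c]=d;cv2.imwrite(f"pics/{c}0.png",d["image"])
    for t in("lamp","block"):
        print(c,t,[(np.round(np.array(r["point"])*[640,400],1).tolist(),round(r["conf"],2)) for r in models.spot_point(c,t)])
    print(c,"knob",[(np.round(np.array(r["point"])*[640,400],1).tolist(),round(r["conf"],2)) for r in models.spot_point(c,"lamp_knob")])
pickle.dump(D,open("d0.pkl","wb"))
E
```

```text
{'time_s': 0.0, 'position': [0.145, -0.607, 0.244], 'tcp_rot': [[-0.973, -0.0, 0.233], [-0.233, 0.002, -0.973], [-0.0, -1.0, -0.002]], 'force': [0.828, -0.148, 0.835], 'opening': 1.0}
top lamp [([321.5, 153.4], 0.67)]
top block [([268.8, 237.1], 0.89), ([295.8, 294.4], 0.71), ([209.3, 245.6], 0.68)]
top knob [([355.4, 242.0], 0.55)]
side lamp [([251.8, 230.2], 0.61)]
side block [([400.4, 263.3], 0.9), ([334.8, 327.7], 0.84), ([334.0, 276.6], 0.72)]
side knob [([354.8, 141.6], 0.9)]
```

View pics/top0.png

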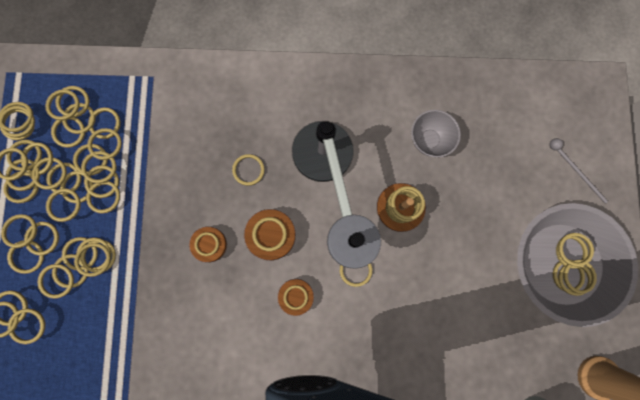

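View pics/side0.png

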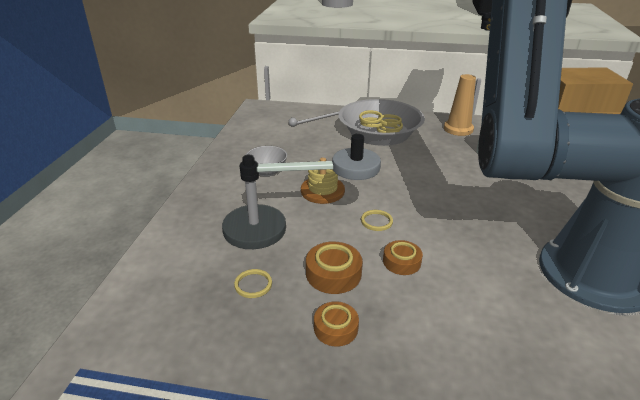

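Top view candidates:
- Largest block with a bangle: (270,234). This is the one meant.
- Small look-alike blocks: (208,244) and (295,297).
- Spindle: (402,206).
- Loose bangles: (248,169) and (356,272).

The lamp post is at (325,130) and its knob at (356,240). In the side view, the big block is at (334,266) and the knob at (357,147).

```bash
cat > h.py <<'E'
import cv2, numpy as np
def ray(d,px):
    R=cv2.Rodrigues(np.array(d["rvec"],float))[0];t=np.array(d["tvec"],float).ravel()
    u=cv2.undistortPoints(np.array([[px]],float),np.array(d["mtx"],float),None)[0,0]
    return -R.T@t, R.T@np.array([u[0],u[1],1])
def onz(d,px,z):
    c,v=ray(d,px);return c+v*(z-c[2])/v[2]
def proj(d,P):
    return cv2.projectPoints(np.array(P,float).reshape(-1,3),np.array(d["rvec"],float),np.array(d["tvec"],float),np.array(d["mtx"],float),None)[0][:,0]
E
python3 - <<'E'
import pickle
from h import *
D=pickle.load(open("d0.pkl","rb"))
P={"top":dict(bangle=(269,234.5),knobtop=(356.5,239.5),swiv=(326,129.5),foot=(323,151.5),spindle=(405,203)),
"side":dict(bangle=(334.5,258),knobtop=(357,137),swiv=(249,158),foot=(254,225),spindle=(323,162))}
Z=dict(bangle=.0445,knobtop=.222,swiv=.184,foot=.022,spindle=.094)
for c in P:
    for k in P[c]: print(c,k,np.round(onz(D[c],P[c][k],Z[k]),4))
# colour-based bangle & block blobs
for c,(x,y) in dict(top=(269,235),side=(334,266)).items():
    im=D[c]["image"];hsv=cv2.cvtColor(im,cv2.COLOR_BGR2HSV)
    cr=im[y-36:y+36,x-40:x+40]; cv2.imwrite(f"pics/crop_{c}.png",cv2.resize(cr,None,fx=5,fy=5,interpolation=cv2.INTER_CUBIC)) 
    print(c, hsv[y,x], [hsv[y,x+k].tolist() for k in range(-34,35,4)])
a=cv2.imread("pics/crop_top.png");b=cv2.imread("pics/crop_side.png");cv2.imwrite("pics/crops.png",np.hstack([a,b]))
E
```

```text
top bangle [0.5093 0.0936 0.0445]
top knobtop [ 0.4902 -0.071   0.222 ]
top swiv [ 0.6989 -0.017   0.184 ]
top foot [ 0.7002 -0.0194  0.022 ]
top spindle [ 0.5762 -0.1865  0.094 ]
side bangle [0.5076 0.0982 0.0445]
side knobtop [ 0.49   -0.0656  0.222 ]
side swiv [ 0.6987 -0.0114  0.184 ]
side foot [ 0.6983 -0.0037  0.022 ]
side spindle [ 0.5752 -0.1778  0.094 ]
top [ 13 171 130] [[11, 29, 97], [10, 29, 132], [11, 54, 127], [13, 171, 125], [14, 158, 131], [21, 120, 138], [13, 170, 111], [13, 173, 127], [13, 170, 129], [13, 169, 130], [13, 167, 131], [13, 173, 130], [20, 122, 170], [13, 166, 86], [13, 173, 127], [10, 86, 86], [11, 30, 93], [8, 30, 95]]
side [ 24 120 168] [[19, 20, 139], [23, 23, 90], [15, 170, 135], [15, 169, 139], [15, 169, 140], [24, 115, 131], [24, 116, 165], [24, 117, 189], [24, 120, 170], [24, 119, 165], [24, 119, 189], [24, 116, 197], [24, 118, 151], [15, 169, 137], [15, 168, 123], [14, 168, 129], [21, 23, 146], [23, 21, 149]]
```

View pics/crops.png

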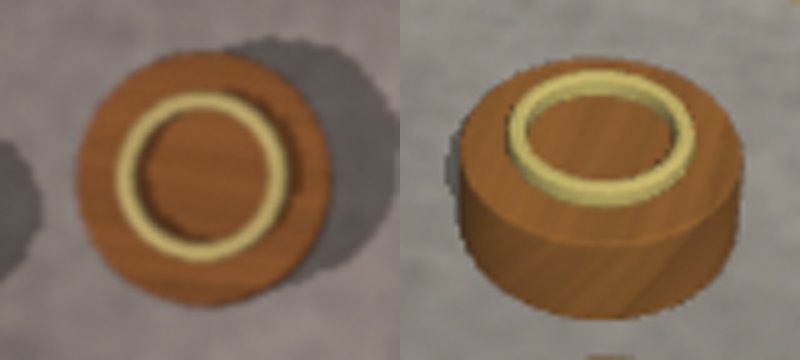

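Both views agree. The post is at about (0.699,-0.014), the knob at (0.490,-0.068) and the block at (0.508,0.096), so the arm must turn about 44.5° clockwise. The crop confirms this is the large block with a single bangle. I'll raise the tool first, then approach high.

Emit:
arm_command(translation=[[0,-1,0],[0,-1,0],[0,-1,0]], rotation=[[0,0,0],[0,0,0],[0,0,0]], grip=[-1,-1,-1])

```text
time_s: 0.7
position: [0.1457, -0.6107, 0.3302]
tcp_rot: [[-0.973, 0.001, 0.233], [-0.233, -0.011, -0.972], [0.002, -1.0, 0.011]]
force: [0.3, -0.9, -0.6]
opening: 0.998
```

Emit:
arm_command(translation=[[-1,0,-1],[-1,0,-1],[-1,0,-1],[-1,0,-1]], rotation=[[0,0,0],[0,0,0],[0,0,0],[0,0,0]], grip=[-1,-1,-1,-1])

```text
time_s: 1.1
position: [0.2056, -0.5092, 0.3242]
tcp_rot: [[-0.972, -0.0, 0.235], [-0.235, 0.002, -0.972], [-0.0, -1.0, -0.002]]
force: [-0.0, -0.6, 0.2]
opening: 1.003
```

Emit:
arm_command(translation=[[-1,0,-1],[-1,0,-1],[-1,0,-1],[-1,0,-1]], rotation=[[0,0,0],[0,0,0],[0,0,0],[0,0,0]], grip=[-1,-1,-1,-1])

```text
time_s: 1.5
position: [0.2642, -0.4149, 0.3246]
tcp_rot: [[-0.972, -0.0, 0.235], [-0.235, -0.001, -0.972], [0.001, -1.0, 0.001]]
force: [-0.1, 0.1, -0.1]
opening: 0.997
```

Emit:
arm_command(translation=[[-1,0,-1],[-1,0,-1],[-1,0,-1],[-1,0,-1]], rotation=[[0,0,0],[0,0,0],[0,0,0],[0,0,0]], grip=[-1,-1,-1,-1])

```text
time_s: 1.9
position: [0.3235, -0.3195, 0.3247]
tcp_rot: [[-0.972, 0.0, 0.234], [-0.234, -0.002, -0.972], [0.0, -1.0, 0.002]]
force: [0.6, 0.3, 0.5]
opening: 1.001
```

Emit:
arm_command(translation=[[-1,0,-1],[-1,0,-1],[-1,0,-1],[-1,0,-1]], rotation=[[0,0,0],[0,0,0],[0,0,0],[0,0,0]], grip=[-1,-1,-1,-1])

```text
time_s: 2.3
position: [0.383, -0.2234, 0.3247]
tcp_rot: [[-0.972, 0.0, 0.234], [-0.234, -0.002, -0.972], [0.0, -1.0, 0.002]]
force: [-0.8, -0.8, -0.7]
opening: 1.0
```

Emit:
arm_command(translation=[[-1,0,-1],[-1,0,-1],[-1,0,-1],[-1,0,-1]], rotation=[[0,0,0],[0,0,0],[0,0,0],[0,0,0]], grip=[-1,-1,-1,-1])

```text
time_s: 2.7
position: [0.4422, -0.127, 0.3245]
tcp_rot: [[-0.972, 0.0, 0.234], [-0.234, -0.002, -0.972], [0.0, -1.0, 0.002]]
force: [-0.5, 0.2, -0.1]
opening: 0.997
```

Emit:
arm_command(translation=[[-0.76,0,-0.58],[-0.76,0,-0.58],[-0.76,0,-0.58],[-0.76,0,-0.58],[-0.76,0,-0.58]], rotation=[[0,0,0],[0,0,0],[0,0,0],[0,0,0],[0,0,0]], grip=[-1,-1,-1,-1,-1])

```text
time_s: 3.2
position: [0.489, -0.0685, 0.3244]
tcp_rot: [[-0.973, -0.001, 0.23], [-0.23, -0.001, -0.973], [0.001, -1.0, 0.001]]
force: [0.8, 0.2, 0.3]
opening: 1.0
```

```bash
python3 - <<'E'
from rig import bot, eyes, models
from h import *
s=bot.read_state();print(np.round(s["position"],4),np.round(s["joint_positions"],1))
d=eyes.capture("wrist");cv2.imwrite("pics/w1.png",d["image"])
R=np.array(s["tcp_rot"]);p=np.array(s["position"]);H=np.array(d["hand_eye"])
print(np.round(H,3).tolist())
for r in models.spot_point("wrist","lamp_knob"):
    px=np.array(r["point"])*[640,400]
    u=cv2.undistortPoints(px.reshape(1,1,2),np.array(d["mtx"],float),None)[0,0]
    v=R@H[:3,:3]@np.array([u[0],u[1],1]);c=p+R@H[:3,3]
    print(px,r["conf"],np.round(c+v*(.197-c[2])/v[2],4))
E
```

```text
[ 0.489  -0.0685  0.3244] [-20.9  14.6  94.4  -0.1  71.   55.8]
[[0.001, 0.962, 0.272, -0.074], [0.0, -0.272, 0.962, -0.14], [1.0, -0.001, -0.001, -0.001], [0.0, 0.0, 0.0, 1.0]]
[323.776 200.8  ] 0.84 [ 0.4899 -0.0711  0.197 ]
```

View pics/w1.png

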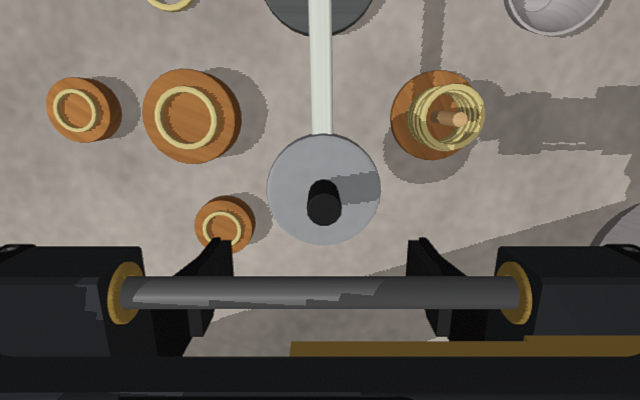

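Wrist view: the knob is at (324,203) between the jaws, the large block at (190,115), small blocks at (84,110) and (225,225), and the spindle at (437,115). Alignment is good, so I'll descend and close.

Emit:
arm_command(translation=[[0,0.35,0.01],[0,0.75,0.02],[0,0.75,0.02],[0,0.75,0.02]], rotation=[[0,0,0],[0,0,0],[0,0,0],[0,0,0]], grip=[-1,-1,-1,-1])

```text
time_s: 3.7
position: [0.4899, -0.0686, 0.2648]
tcp_rot: [[-0.973, -0.001, 0.232], [-0.232, 0.0, -0.973], [0.001, -1.0, -0.0]]
force: [-0.2, -0.3, -0.6]
opening: 1.001
```

Emit:
arm_command(translation=[[0,0.25,0],[0,0.5,0],[0,0.74,0],[0,0.74,0],[0,0.74,0]], rotation=[[0,0,0],[0,0,0],[0,0,0],[0,0,0],[0,0,0]], grip=[-1,-1,-1,-1,-1])

```text
time_s: 4.2
position: [0.4911, -0.0685, 0.2068]
tcp_rot: [[-0.973, 0.002, 0.233], [-0.233, -0.001, -0.973], [-0.002, -1.0, 0.001]]
force: [0.5, -0.4, 0.5]
opening: 1.003
```

Emit:
arm_command(translation=[[0,0,0],[0,0,0],[0,0,0],[0,0,0],[0,0,0]], rotation=[[0,0,0],[0,0,0],[0,0,0],[0,0,0],[0,0,0]], grip=[0.1,0.2,0.3,1,1])

```text
time_s: 4.7
position: [0.4902, -0.068, 0.2056]
tcp_rot: [[-0.973, 0.0, 0.233], [-0.233, -0.0, -0.973], [-0.0, -1.0, 0.0]]
force: [1.0, -0.2, 0.3]
opening: 0.629
```

Emit:
arm_command(translation=[[0,0,0],[0,0,0],[0,0,0]], rotation=[[0,0,0],[0,0,0],[0,0,0]], grip=[1,1,1])

```text
time_s: 5.0
position: [0.4901, -0.0683, 0.2053]
tcp_rot: [[-0.972, -0.0, 0.233], [-0.233, -0.001, -0.972], [0.0, -1.0, 0.001]]
force: [-0.0, -4.7, -1.2]
opening: 0.36
```

```bash
python3 - <<'E'
from rig import bot
from h import *
s=bot.read_state();print(s["time_s"],np.round(s["position"],4),np.round(s["force"],1),np.round(s["moment"],2),s["opening"])
import cv2
# wrist-view block/post from earlier picture
R=np.array([[-0.973,-0.001,0.23],[-0.23,-0.001,-0.973],[0.001,-1,0.001]]);p=np.array([.489,-.0685,.3244])
from rig import eyes
d=eyes.capture("wrist");H=np.array(d["hand_eye"])
def w(px,z):
    u=cv2.undistortPoints(np.array([[px]],float),np.array(d["mtx"],float),None)[0,0]
    v=R@H[:3,:3]@np.array([u[0],u[1],1]);c=p+R@H[:3,3];return np.round(c+v*(z-c[2])/v[2],4)
print("bangle",w((186,117.5),.0445),"knobtop",w((324,210),.222),"armfar",w((319.5,5),.18),"armnear",w((321.5,130),.18))
E
```

```text
5.0 [ 0.4901 -0.0683  0.2053] [-0.  -4.7 -1.2] [-0.75  0.06 -0.02] 0.3600355572341074
bangle [0.51   0.0959 0.0445] knobtop [ 0.4899 -0.0709  0.222 ] armfar [ 0.6276 -0.0353  0.18  ] armnear [ 0.5415 -0.0571  0.18  ]
```

Emit:
arm_command(translation=[[0,0,0],[0,0,0],[0,0,0],[0,0,0],[0,0,0]], rotation=[[0,0,0],[0,0,0],[0,0,0],[0,0,0],[0,0,0]], grip=[1,1,1,1,1])

```text
time_s: 5.55
position: [0.49, -0.0682, 0.2053]
tcp_rot: [[-0.973, -0.0, 0.233], [-0.233, -0.0, -0.973], [0.0, -1.0, 0.0]]
force: [-1.7, -3.9, -1.3]
opening: 0.289
```

Emit:
arm_command(translation=[[0,0,-0.05],[-0.002,0,-0.12],[-0.006,0,-0.2],[-0.014,0,-0.3],[-0.026,0,-0.42]], rotation=[[0,0.017,0],[0,0.042,0],[0,0.07,0],[0,0.105,0],[0,0.147,0]], grip=[1,1,1,1,1])

```text
time_s: 6.05
position: [0.4845, -0.0347, 0.2053]
tcp_rot: [[-0.997, 0.001, 0.078], [-0.078, -0.0, -0.997], [-0.001, -1.0, 0.0]]
force: [0.3, -3.2, -3.5]
opening: 0.296
```

Emit:
arm_command(translation=[[-0.002,0,-0.084],[-0.006,0,-0.169],[-0.011,0,-0.253],[-0.018,0,-0.338],[-0.026,0,-0.42]], rotation=[[0,0.029,0],[0,0.059,0],[0,0.088,0],[0,0.118,0],[0,0.147,0]], grip=[1,1,1,1,1])

```text
time_s: 6.55
position: [0.4843, -0.0009, 0.2053]
tcp_rot: [[-0.997, 0.002, -0.075], [0.075, -0.0, -0.997], [-0.002, -1.0, 0.0]]
force: [1.6, -3.9, -4.0]
opening: 0.293
```

Emit:
arm_command(translation=[[-0.002,0,-0.084],[-0.006,0,-0.169],[-0.011,0,-0.253],[-0.018,0,-0.338],[-0.026,0,-0.42]], rotation=[[0,0.029,0],[0,0.059,0],[0,0.088,0],[0,0.118,0],[0,0.147,0]], grip=[1,1,1,1,1])

```text
time_s: 7.05
position: [0.4893, 0.0323, 0.2053]
tcp_rot: [[-0.974, 0.002, -0.226], [0.226, -0.0, -0.974], [-0.002, -1.0, -0.0]]
force: [2.8, -4.8, -4.1]
opening: 0.293
```

Emit:
arm_command(translation=[[-0.002,0,-0.084],[-0.006,0,-0.169],[-0.011,0,-0.253],[-0.018,0,-0.338],[-0.026,0,-0.42]], rotation=[[0,0.029,0],[0,0.059,0],[0,0.088,0],[0,0.118,0],[0,0.147,0]], grip=[1,1,1,1,1])

```text
time_s: 7.55
position: [0.4992, 0.0643, 0.2053]
tcp_rot: [[-0.928, 0.003, -0.373], [0.373, -0.001, -0.928], [-0.003, -1.0, -0.0]]
force: [3.4, -5.5, -4.3]
opening: 0.294
```

Emit:
arm_command(translation=[[-0.002,0,-0.08],[-0.006,0,-0.16],[-0.01,0,-0.24],[-0.016,0,-0.3],[-0.02,0,-0.34]], rotation=[[0,0.029,0],[0,0.056,0],[0,0.084,0],[0,0.105,0],[0,0.119,0]], grip=[1,1,1,1,1])

```text
time_s: 8.05
position: [0.5107, 0.0889, 0.2053]
tcp_rot: [[-0.875, 0.003, -0.485], [0.485, -0.001, -0.875], [-0.003, -1.0, -0.0]]
force: [3.0, -6.4, -3.7]
opening: 0.293
```

```bash
cat > look.py <<'E'
import sys
from rig import bot, eyes, models
from h import *
s=bot.read_state();print(s["time_s"],np.round(s["position"],4),np.round(s["force"],1),np.round(s["joint_positions"],0))
ims=[]
for c in("top","side"):
    d=eyes.capture(c);x,y=dict(top=(268,210),side=(330,230))[c];im=d["image"].copy()
    print(c,[(np.round(onz(d,np.array(r["point"])*[640,400],.197),4),round(r["conf"],2)) for r in models.spot_point(c,"lamp_knob")])
    ims.append(cv2.resize(im[y-100:y+100,x-66:x+67],None,fx=3,fy=3,interpolation=cv2.INTER_CUBIC))
cv2.imwrite(sys.argv[1],np.hstack(ims))
E
python3 look.py pics/l1.png
```

```text
8.05 [0.5107 0.0889 0.2053] [ 3.  -6.4 -3.7] [ -2.  25. 100.  -0.  55. 117.]
top []
side [(array([0.509 , 0.0879, 0.197 ]), 0.7)]
```

View pics/l1.png

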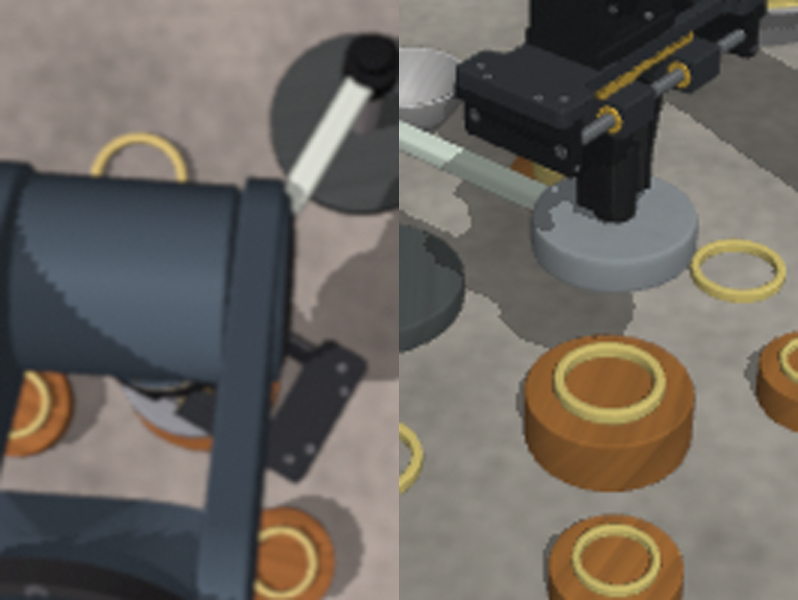

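Side view: the head is nearly over the large block and about 5 mm short. I'll add the last bit, release, rise and check.

Emit:
arm_command(translation=[[-0.001,0,-0.03],[-0.002,0,-0.06],[-0.003,0,-0.07],[-0.003,0,-0.07],[-0.003,0,-0.07]], rotation=[[0,0.01,0],[0,0.02,0],[0,0.024,0],[0,0.024,0],[0,0.024,0]], grip=[1,1,1,1,1])

```text
time_s: 8.75
position: [0.5134, 0.0936, 0.2053]
tcp_rot: [[-0.862, 0.002, -0.506], [0.506, -0.001, -0.862], [-0.002, -1.0, -0.001]]
force: [2.0, -3.8, -3.4]
opening: 0.294
```

Emit:
arm_command(translation=[[0,0,0],[0,0,0],[0,0,0],[0,0,0],[0,0,0]], rotation=[[0,0,0],[0,0,0],[0,0,0],[0,0,0],[0,0,0]], grip=[0.3,0.2,0,-0.5,-1])

```text
time_s: 9.25
position: [0.5121, 0.0942, 0.2054]
tcp_rot: [[-0.863, -0.0, -0.506], [0.506, 0.0, -0.863], [0.0, -1.0, -0.0]]
force: [-0.8, -0.0, 0.2]
opening: 0.59
```

Emit:
arm_command(translation=[[0,0,0],[0,0,0],[0,0,0],[0,0,0],[0,0,0]], rotation=[[0,0,0],[0,0,0],[0,0,0],[0,0,0],[0,0,0]], grip=[-1,-1,-1,-1,-1])

```text
time_s: 9.75
position: [0.5123, 0.0938, 0.2054]
tcp_rot: [[-0.862, 0.0, -0.506], [0.506, 0.0, -0.862], [0.0, -1.0, -0.0]]
force: [-0.5, 0.4, -0.5]
opening: 0.973
```

Emit:
arm_command(translation=[[0,-0.4,0],[0,-0.8,0],[0,-1,0],[0,-1,0]], rotation=[[0,0,0],[0,0,0],[0,0,0],[0,0,0]], grip=[-1,-1,-1,-1])

```text
time_s: 10.15
position: [0.514, 0.0938, 0.2879]
tcp_rot: [[-0.862, 0.006, -0.506], [0.506, -0.0, -0.862], [-0.006, -1.0, -0.003]]
force: [0.7, 0.6, 0.6]
opening: 0.995
```

Emit:
arm_command(translation=[[0,-0.6,0.3],[0,-0.6,1],[0,-0.6,1],[0,-0.6,1]], rotation=[[0,0,0],[0,0,0],[0,0,0],[0,0,0]], grip=[-1,-1,-1,-1])

```text
time_s: 10.55
position: [0.4707, 0.0241, 0.3324]
tcp_rot: [[-0.861, -0.002, -0.509], [0.509, 0.001, -0.861], [0.002, -1.0, 0.0]]
force: [-0.7, 0.3, 0.1]
opening: 0.998
```

Emit:
arm_command(translation=[[0,0,1],[0,0,1],[0,0,1],[0,0,1]], rotation=[[0,0,0],[0,0,0],[0,0,0],[0,0,0]], grip=[-1,-1,-1,-1])

```text
time_s: 10.95
position: [0.4316, -0.0436, 0.3325]
tcp_rot: [[-0.862, -0.001, -0.507], [0.507, 0.002, -0.862], [0.002, -1.0, -0.001]]
force: [0.2, 0.7, 0.1]
opening: 1.005
```

Emit:
arm_command(translation=[[0,0,1],[0,0,1],[0,0,1],[0,0,1]], rotation=[[0,0,0],[0,0,0],[0,0,0],[0,0,0]], grip=[-1,-1,-1,-1])

```text
time_s: 11.35
position: [0.3916, -0.1125, 0.333]
tcp_rot: [[-0.862, 0.0, -0.506], [0.506, 0.001, -0.862], [0.001, -1.0, -0.001]]
force: [-0.7, 0.2, -0.4]
opening: 1.002
```

```bash
python3 look.py pics/l2.png
```

```text
11.35 [ 0.3916 -0.1125  0.333 ] [-0.7  0.2 -0.4] [-32.   6. 104.   0.  70.  89.]
top [(array([0.51  , 0.0983, 0.197 ]), 0.83)]
side [(array([0.51  , 0.1028, 0.197 ]), 0.61)]
```

View pics/l2.png

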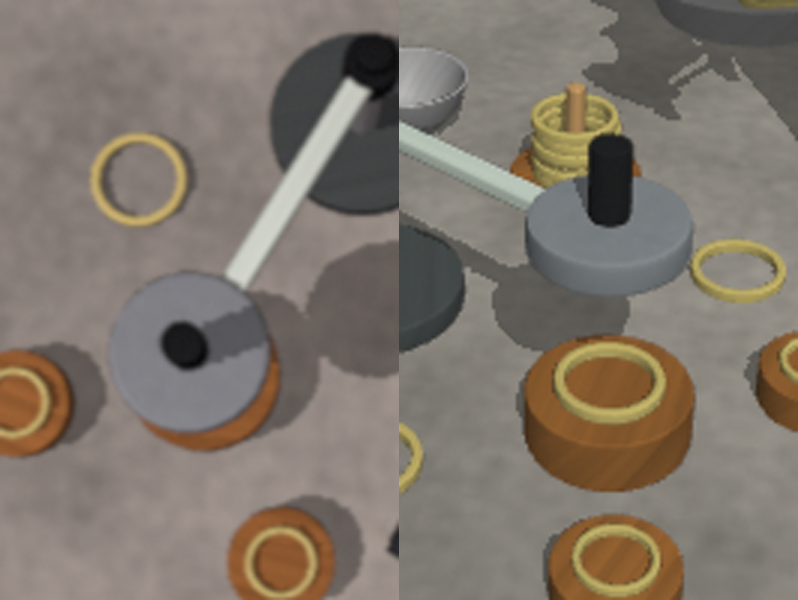

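The head now stands over the block. The network readings suggest up to 4 mm too far, so I'll measure it by fitting outlines: the head disc and block rim projected within the same view.

```bash
cat > fit.py <<'E'
import pickle
from rig import eyes
from h import *
from scipy.optimize import minimize
D0=pickle.load(open("d0.pkl","rb"))
a=np.linspace(0,2*np.pi,180,endpoint=False);C=np.c_[np.cos(a),np.sin(a)]
def edge(d,z,r,x0,sgn=None):
    # maximise the radial brightness/colour gradient along the projected circle
    g=cv2.GaussianBlur(d["image"],(0,0),.8).astype(np.float32)
    def samp(x,rr):
        p=proj(d,np.c_[np.array(x)+rr*C,np.full(len(C),z)]).astype(np.float32)
        return cv2.remap(g,p[:,0].reshape(-1,1),p[:,1].reshape(-1,1),cv2.INTER_LINEAR)[:,0]
    f=lambda x:-np.mean(np.minimum(np.abs(samp(x,r+.003)-samp(x,r-.003)).sum(1),120))
    G=[(f((x0[0]+i*.002,x0[1]+j*.002)),x0[0]+i*.002,x0[1]+j*.002) for i in range(-6,7) for j in range(-6,7)]
    b=min(G);m=minimize(f,b[1:],method="Nelder-Mead",options=dict(initial_simplex=[b[1:],(b[1]+.001,b[2]),(b[1],b[2]+.001)],xatol=1e-4));return np.round(m.x,4),round(m.fun,1)
for c in("top","side"):
    d=eyes.capture(c)
    print(c,"blk rim",edge(D0[c],.04,.055,(.509,.095)),"bangle",edge(D0[c],.049,.036,(.509,.095)),
      "head0",edge(D0[c],.172,.05,(.49,-.069)),"head now",edge(d,.172,.05,(.512,.096)),"foot",edge(D0[c],.022,.07,(.70,-.014)))
E
python3 fit.py
```

```text
top blk rim (array([0.5104, 0.0929]), np.float64(-86.6)) bangle (array([0.5104, 0.0942]), np.float64(-120.0)) head0 (array([ 0.4904, -0.0705]), np.float64(-44.0)) head now (array([0.516 , 0.0929]), np.float64(-62.8)) foot (array([ 0.7016, -0.018 ]), np.float64(-98.5))
side blk rim (array([0.5096, 0.0966]), np.float64(-82.4)) bangle (array([0.5082, 0.0985]), np.float64(-113.4)) head0 (array([ 0.4909, -0.0667]), np.float64(-38.5)) head now (array([0.5105, 0.0968]), np.float64(-49.1)) foot (array([ 0.7018, -0.0138]), np.float64(-74.6))
```

```bash
python3 -c "
from rig import bot
print(bot.hand_in())"
```

```text
the job is handed in; nothing more can be done
None
```

The lamp head now stands above the single bangle on the large work block, and I've handed the job in. I gripped the lamp's knob, swung it about 44° clockwise in small steps, released it and pulled the arm well clear. The forces I read stayed under about 8 N, and the clock read about 11.5 s.

**Position check:** I fitted the outlines of the head, block and lamp foot in each camera view. In both, the head's bearing from the post matches the block's:

| View | Head bearing | Block bearing | Radial gap |
|---|---|---|---|
| Side | 30.0° | 30.0° | about 1 mm |
| Top | 30.9° | 30.3° (about 2 mm of arc) | about 6 mm |

A radial gap can't be adjusted, because the head only moves on its circle.

**What disagreed:**
- The knob-spotting network put the head about 4–5 mm too far in y in both views. I trusted the outline fits and the robot's own position at release, which put the head within about 1 mm of its target.
- The two cameras also differ from each other by about 4 mm in y, so I compared positions only within one view.

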